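# Close up a block of cheese wedges head to tail in the packing frame

### The job

Finish the block of four cheese wedges in the green packing frame: slide the loose wedge in the frame fully home against its neighbour and the back wall, and turn the one lying beside the frame so that it goes narrow end first into the last gap, pushed in until all four lie head to tail, flat and flush with the frame's open front. Do not lift the three wedges that are already in the frame, and leave the things around where they are.

Things in the scene. Friction and masses are not known exactly. Their poses are not given: they have to be found in the camera images.
- frame: green packing frame fixed to the bare counter, no floor; in mm: back and two side walls 12 thick, 30 high. Inside 192 (y) x 120 (x); origin mid-inside at counter height; back wall face at x=+60, open front at x=-60, side wall faces at y=+-96. Finished block: wedges a, b, c, d with origins at x=0 and y about +66, +31, -29, -64, wide ends at back, front, back, front; 4 play across
- wedge_a: cheese wedge already home at the frame's +y wall, wide end at the back; film-wrapped, slides easily; in mm: 40 high, 120 long; from above a right trapezoid. Origin under the middle of its 120x60 bounding rectangle; wide end (60, rind) at x=+60, narrow end (34) at x=-60, square side at y=+30, slanting side from (60,-30) to (-60,-4)
- wedge_b: cheese wedge already home beside wedge_a, wide end at the front; film-wrapped, slides easily; in mm: 40 high, 120 long; from above a right trapezoid. Origin under the middle of its 120x60 bounding rectangle; wide end (60, rind) at x=+60, narrow end (34) at x=-60, square side at y=+30, slanting side from (60,-30) to (-60,-4)
- wedge_c: cheese wedge loose in the frame beside wedge_b, wide end to the back, 25 to 60 short of home, up to 20 off wedge_b, a little askew; film-wrapped, slides easily; in mm: 40 high, 120 long; from above a right trapezoid. Origin under the middle of its 120x60 bounding rectangle; wide end (60, rind) at x=+60, narrow end (34) at x=-60, square side at y=+30, slanting side from (60,-30) to (-60,-4)
- wedge_d: cheese wedge lying left or right of the frame, any way round, for the last gap by the -y wall; about 0.25 kg; film-wrapped, slides easily; in mm: 40 high, 120 long; from above a right trapezoid. Origin under the middle of its 120x60 bounding rectangle; wide end (60, rind) at x=+60, narrow end (34) at x=-60, square side at y=+30, slanting side from (60,-30) to (-60,-4)
- head_a (a point): middle of the wide end of wedge_a (own x = +60, y = 0, 20 above its underside, mm)
- head_b (a point): middle of the wide end of wedge_b (own x = +60, y = 0, 20 above its underside, mm)
- head_c (a point): middle of the wide end of wedge_c (own x = +60, y = 0, 20 above its underside, mm)
- head_d (a point): middle of the wide end of wedge_d (own x = +60, y = 0, 20 above its underside, mm)
- jar: bystander: glass jar, 64 mm across, 85 mm high; origin under its centre
- tin: bystander: tin, 68 mm across, 60 mm high; origin under its centre
- label_roll: bystander: roll of blank labels lying flat, 68 mm across, 30 mm high; origin under its centre
- spatula: bystander: serving spatula, 200 mm long, lying along its own x
- tub: bystander: small white bowl, 90 mm across, 50 mm high; origin under its centre
- potato: bystander: a potato about 75 x 55 x 52 mm high; origin under its centre
Not all that is in view belongs to the job. What is shaped like the wedge_a but black or turquoise is not meant.

How it is judged (in metres and radians):
At the end, for the whole second after the job is handed in: all four wedges at rest flat on the counter in the frame, head to tail (wide ends back, front, back, front from the frame's +y wall), each within 5 mm of home in depth, within 7 mm of its place across the frame and within 0.06 rad of square (x of wedge_a in the frame of frame between -0.005 and 0.005 m and y of wedge_a in the frame of frame between 0.059 and 0.073 m and angle between the x axis of each of wedge_a, wedge_b, wedge_c, wedge_d and the x axis of frame, either way round below 0.06 rad and angle between each of wedge_a, wedge_b, wedge_c, wedge_d's own z axis and vertical below 0.06 rad and height (world z) of each of wedge_a, wedge_b, wedge_c, wedge_d below 0.004 m and linear speed of each of wedge_a, wedge_b, wedge_c, wedge_d below 0.01 m/s and x of each of head_a, head_c in the frame of frame above 0.04 m and x of wedge_b in the frame of frame between -0.005 and 0.005 m and y of wedge_b in the frame of frame between 0.024 and 0.038 m and x of each of head_b, head_d in the frame of frame below -0.04 m and x of wedge_c in the frame of frame between -0.005 and 0.005 m and y of wedge_c in the frame of frame between -0.036 and -0.022 m and x of wedge_d in the frame of frame between -0.005 and 0.005 m and y of wedge_d in the frame of frame between -0.071 and -0.057 m); the robot touches nothing.
It fails at once if a wedge that was already in the frame is lifted (more than 15 mm) (height (world z) of any of wedge_a, wedge_b, wedge_c above 0.015 m).
It fails at once if a bystander is moved by more than 40 mm (distance of any of jar, tin, label_roll, spatula, tub, potato from where it was at the start of the episode above 0.04 m).
It also fails if it takes over 72 s, if anything falls off the work surface, if the arm or the gripper's body presses on something with over 40 N, if the wrist force passes 120 N, or if a joint passes its speed limit or range.

### The arm

A 6-joint arm with a two-finger parallel gripper is mounted at the origin on the work surface. World frame = base frame: x ahead of the robot, y to its left, z up, the work surface at z = 0. Lengths are in mm, angles in rad, forces in N, time in s.
With the tool pointing down it reaches from about 325 to 925 mm from the base axis. Payload 3.1 kg.
Tool frame: the origin (TCP) lies at the very end of the fingers, on their centre line; the grasp point (between the pads) lies 19 mm behind it (r.grip_depth is the distance from the TCP to the grasp point, in mm); z points along the fingers, y is the line along which they close (so a half turn about z gives the same grasp; the last joint's range is limited). The gripper opens to 85 mm and grips with 20 to 120 N. Pads are 22 mm wide; open, the fingers measure 114 mm over their backs; the gripper's body (76 mm by 85 mm) begins 54 mm behind the grasp point. The pads swing forward as they close: fully open they stand 13 mm farther back than shut.
Start: joints at [1.109, 0.217, 1.613, -0, 1.311, -0.112], TCP at [214.176, 587.169, 231.3] pointing down, gripper open.
Joint ranges: [-2.75, 2.75], [-0.78, 2.1], [0.31, 2.55], [-1.13, 4.27], [0.13, 2.63], [-2.58, 2.58]. Speed limits (rad/s): [2.79, 2.79, 3.14, 3.14, 3.14, 3.14].

### API

Orientations are given as a unit quaternion [w, x, y, z].
In Python, from workcell import r gives the robot as it stands. The module is installed in compiled form; this text tells all that it offers.
- The arm moves only by the tool apply_moves, never from a script. Its argument "commands" is a list of rows, each a list of 5 numbers: the shift along the tool's x, y, z in cm, then the turn about the tool's z in rad, then the finger opening in cm, from 0 to 8.54. In form: [[x, y, z, roll, hand], ...]. A call has 1 to 12 rows; each row shifts and turns the commanded pose from where the row before left it, along the tool's axes as they then stand; what a row does not reach is not made up. A row lasts 1/8 s, in which the tool goes at most 62.5 mm and 10.7 degrees, less where a joint would pass 70% of its speed; a pose out of reach is approached as far as the arm can. A call with a gripper value outside its range is refused whole. The fingers move at their own pace and stop on an object; the grip force is fixed at half the most. Time passes only in rows, so rows that do not move let the fingers close. It gives the time, the measured TCP pose, the force, the opening and the grip force at its end, in the units of the state.
- r.get_obs(): the state, without advancing time (a new reading comes with each control period).
- r.grab_frame(name): name is "scene" or "top" or "wrist"; returns (picture, depth): 400x640x3 uint8, blue, green, red; 400x640 float32, mm along the optical axis (not along the pixel's ray), 0 where there is no reading.
- r.camera_model(name): a dict with "fovy" (degrees; the focal length in pixels is half the picture's height over the tangent of half this angle, whatever the lens; pixels are square), "cx", "cy" (the principal point, pixels), "rvec" (rotation vector, rad) and "tvec" (3), from world to camera coordinates, as OpenCV has them; the wrist camera has in their place "hand_eye" (4x4, takes a point from camera to tool coordinates, whose origin is the TCP and whose axes are the flange's). Camera axes: x right, y down, z forward; pixel columns grow to the right and rows downward; lengths in mm; the calibration is good to about 2 mm. The wrist camera is an equidistant fisheye: a pixel r from the principal point sees the ray r / f radians off the axis. A picture is of the moment at which its call begins: read the wrist's pose just before it. camera_model takes no time and is no camera call.
- r.finish_job(): hands the job in; it is judged then, once.
The state is a dict: "t": time; "joint_positions": joint angles; "dq": joint speeds; "joint_efforts": joint torques, N m; "ee_pos": TCP position; "orientation": TCP orientation; "ft_force": force on the tool from outside, world axes, zero at the start; "moment": the same for the moment, N m; "finger_gap": opening from 0.0 (shut) to 1.0 (fully open); "finger_force": force on a finger pad.
Only numpy, scipy, OpenCV 4.12 (cv2) and the standard library are available. Lean on these libraries where they do the work, as an engineer would, in place of code of your own. Each camera call takes 0.05 s, during which the arm holds its last target. There are 200 camera calls.

## Working session

There is one attempt and no reset: what is moved stays moved. The work goes in short steps, Python scripts to look and compute and a tool call to move; the robot and the scene stay as the last step left them, time stands still between calls to the robot, and variables do not carry over. Pictures are saved under pics/ and viewed, at most 10 in all, crops included, and the job is handed in when it is done.

Besides the shell and the picture viewer there is one more tool, called after "Request:" in YAML: its name, and indented under it one key for each argument. apply_moves: Moves the arm, as the interface text tells. Its arguments: {"type":"object","properties":{"commands":{"type":"array","items":{"type":"array","items":{"type":"number"}}}},"required":["commands"]}

```bash
mkdir -p pics
cat > h.py <<'E'
import numpy as np, cv2
from workcell import r
def cam(n):
    m=r.camera_model(n); f=200/np.tan(np.radians(m["fovy"])/2); return m,f
def world(n,uv,z):
    m,f=cam(n); R=cv2.Rodrigues(np.array(m["rvec"],float))[0]; t=np.array(m["tvec"],float).ravel()
    uv=np.atleast_2d(uv).astype(float); d=np.c_[(uv[:,0]-m["cx"])/f,(uv[:,1]-m["cy"])/f,np.ones(len(uv))]@R
    c=-R.T@t; return c+d*((z-c[2])/d[:,2])[:,None]
E
python3 - <<'E'
from h import *
for n in("top","scene"):
    p,d=r.grab_frame(n); cv2.imwrite(f"pics/{n}0.png",p); np.save(f"pics/{n}0.npy",d)
    print(n,r.camera_model(n))
print(r.get_obs())
E
```

```text
top {'fovy': 46.96804697936873, 'cx': 322.13983155336086, 'cy': 202.46505638312956, 'rvec': array([ 2.18360328, -2.19738225,  0.04725269]), 'tvec': array([-8.83640911e-01,  5.42127345e+02,  1.20002369e+03])}
scene {'fovy': 54.20022644473537, 'cx': 330.02384466985694, 'cy': 201.28965659299587, 'rvec': array([ 2.21962205,  0.76291277, -0.33134173]), 'tvec': array([-410.72464919, -185.12798568, 1288.56252519])}
{'t': 0.1, 'joint_positions': array([ 1.10879232e+00,  2.17741274e-01,  1.61480914e+00, -8.70270844e-06,
        1.31132126e+00, -1.12165824e-01]), 'dq': array([ 0.00052419, -0.00080439, -0.00315947,  0.00240216, -0.00402309,
        0.00068378]), 'joint_efforts': array([-1.54955000e-03, -3.98069394e+01, -3.04970634e+01, -2.27828014e-04,
        4.16066672e-03,  8.18278139e-07]), 'ee_pos': array([213.83707538, 586.47270829, 230.04153745]), 'orientation': array([-3.18629388e-04,  1.74027249e-01,  9.84740178e-01, -1.09406677e-03]), 'ft_force': array([-0.26363807,  0.33495037, -0.1608052 ]), 'moment': array([-0.08072745, -0.00309116,  0.01318249]), 'finger_force': 0.0, 'finger_gap': 1.0021435409664234}
```

View pics/top0.png

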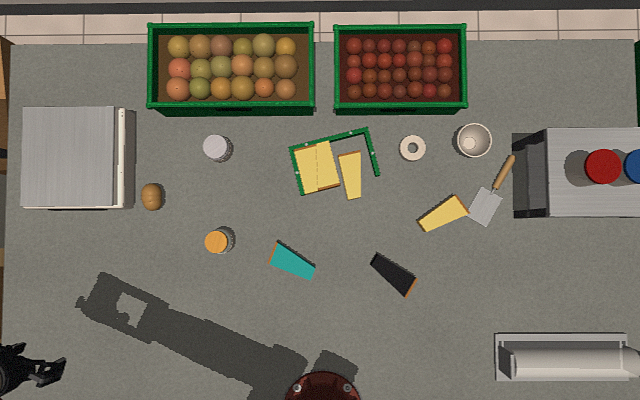

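View pics/scene0.png

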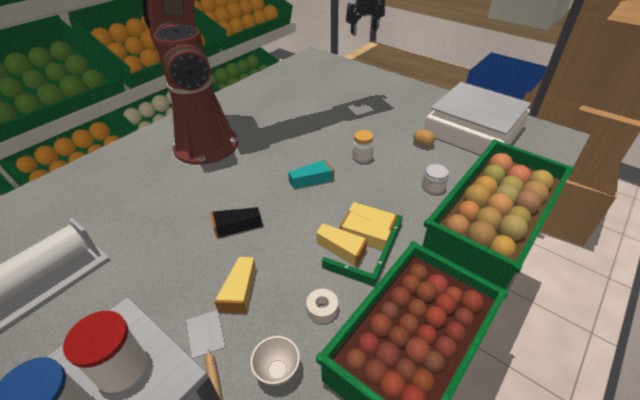

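Top view: the frame is at about (335,165), wedges a/b at (317,167) and loose c at (350,175). Candidates for wedge_d are yellow at (443,213), turquoise at (292,260) and black at (393,274). By the description it is the yellow one, with its rind at the right or top end; I'll check this in a crop.

```bash
cat >> h.py <<'E'
def polys(p,off=0):
    hsv=cv2.cvtColor(p,cv2.COLOR_BGR2HSV); out=[]
    m=cv2.inRange(hsv,(20,70,120),(35,255,255))
    for c in cv2.findContours(m,cv2.RETR_EXTERNAL,cv2.CHAIN_APPROX_NONE)[0]:
        if cv2.contourArea(c)>250: out.append(c)
    return m,out
E
python3 - <<'E'
from h import *
p=cv2.imread("pics/top0.png"); d=np.load("pics/top0.npy")
m,cs=polys(p)
for c in cs:
    if not(280<c[:,0,0].mean()<480 and 120<c[:,0,1].mean()<250): continue
    a=cv2.approxPolyDP(c,3,True)[:,0]; w=world("top",a,40)
    print(cv2.contourArea(c)); print(np.c_[a,w[:,:2]].round(0))
hsv=cv2.cvtColor(p,cv2.COLOR_BGR2HSV); g=cv2.inRange(hsv,(50,100,40),(80,255,255)); g[:118]=0; g[210:]=0
c=max([c for c in cv2.findContours(g,0,1)[0] if c[:,0,0].min()<400],key=cv2.contourArea)
a=cv2.approxPolyDP(c,2,True)[:,0]; print(np.c_[a,world("top",a,30)[:,:2]].round(0))
cr=p[110:250,270:500]; cv2.imwrite("pics/crop0.png",cv2.resize(cr,None,fx=3.4,fy=3.4,interpolation=2))
E
```

```text
772.0
[[ 454.  196.  555. -344.]
 [ 418.  221.  491. -251.]
 [ 426.  231.  466. -271.]
 [ 467.  213.  511. -377.]]
755.5
[[ 360.  152.  671. -104.]
 [ 338.  157.  659.  -46.]
 [ 347.  199.  549.  -69.]
 [ 360.  196.  557. -102.]]
1520.5
[[328. 141. 701. -21.]
 [294. 152. 673.  68.]
 [305. 193. 566.  40.]
 [339. 182. 593. -48.]]
[[ 367.  127.  739. -123.]
 [ 288.  147.  687.   84.]
 [ 294.  170.  627.   69.]
 [ 298.  171.  624.   58.]
 [ 292.  150.  679.   74.]
 [ 304.  146.  690.   42.]
 [ 305.  142.  700.   40.]
 [ 311.  144.  695.   24.]
 [ 350.  135.  718.  -79.]
 [ 349.  131.  729.  -76.]
 [ 352.  131.  728.  -84.]
 [ 352.  134.  721.  -84.]
 [ 363.  131.  728. -113.]
 [ 369.  152.  673. -128.]
 [ 373.  151.  675. -138.]]
```

View pics/crop0.png

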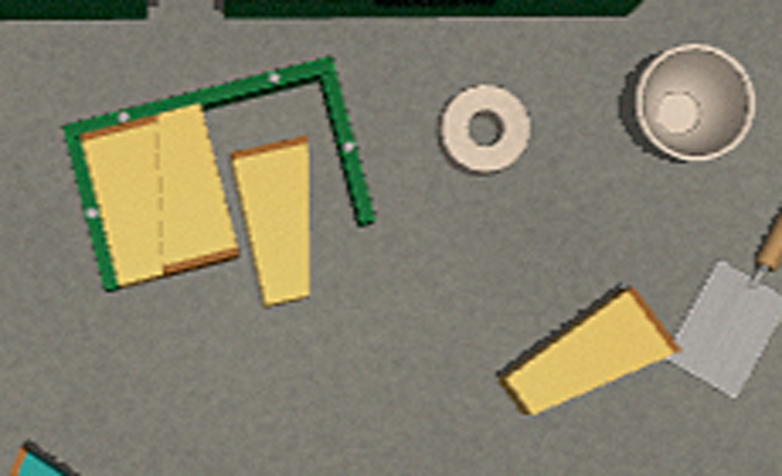

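The crop confirms wedge_d: yellow, with its rind end at the right (crop (650,320)) just touching the spatula blade, and its narrow end at the left (515,395). Loose c is at crop (270,225), short of the back and off b. I'll take a close look with the wrist camera first.

```bash
cat >> h.py <<'E'
from scipy.spatial.transform import Rotation as Ro
def pose():
    o=r.get_obs(); q=o["orientation"]; return np.array(o["ee_pos"]),Ro.from_quat(np.r_[q[1:],q[0]]).as_matrix(),o
def plan(xyz,yaw):   # roll first, then shift in the rolled tool axes (cm); yaw = that of tool y
    p,R,o=pose(); y=np.arctan2(R[1,1],R[0,1]); roll=y-yaw
    R2=R@Ro.from_rotvec([0,0,roll]).as_matrix()
    print("at",p.round(1),"yaw",round(y,3),"roll",round(roll,3),"shift cm",(R2.T@(np.array(xyz)-p)/10).round(2))
def wristw(uv,z,P):
    p,R=P; m,f=cam("wrist"); H=np.array(m["hand_eye"]); uv=np.atleast_2d(uv).astype(float)
    e=uv-[m["cx"],m["cy"]]; rr=np.maximum(np.linalg.norm(e,axis=1),1e-9); th=rr/f
    d=np.c_[e/rr[:,None]*np.sin(th)[:,None],np.cos(th)]@H[:3,:3].T@R.T
    c=p+R@H[:3,3]; return c+d*((z-c[2])/d[:,2])[:,None]
E
python3 -c "
from h import *
plan((530,-100,240),1.665); print(r.camera_model('wrist'))"
```

```text
at [213.8 586.5 230. ] yaw 1.221 roll -0.444 shift cm [-25.02 -71.32  -0.89]
{'fovy': 65.70646984690485, 'cx': 320.33325801620265, 'cy': 195.37094727545536, 'hand_eye': array([[ 3.21507684e-05, -9.45093598e-01, -3.26799769e-01,
         8.45106136e+01],
       [ 9.99999934e-01,  1.49037637e-04, -3.32631051e-04,
         5.16838984e-01],
       [ 3.63072943e-04, -3.26799737e-01,  9.45093540e-01,
        -1.42812777e+02],
       [ 0.00000000e+00,  0.00000000e+00,  0.00000000e+00,
         1.00000000e+00]])}
```

Request:
apply_moves:
  commands:
    - [0,0,0,-0.15,8.5]
    - [0,0,0,-0.15,8.5]
    - [0,0,0,-0.144,8.5]
    - [-1.7,-5.1,0,0,8.5]
    - [-1.7,-5.1,0,0,8.5]
    - [-1.7,-5.1,0,0,8.5]
    - [-1.7,-5.1,0,0,8.5]
    - [-1.7,-5.1,0,0,8.5]
    - [-1.7,-5.1,0,0,8.5]
    - [-1.7,-5.1,0,0,8.5]
    - [-1.7,-5.1,0,0,8.5]

```text
t: 1.48
ee_pos: [388.0, 192.1, 231.0]
orientation: [-0.0, -0.047, 0.999, -0.0]
ft_force: [0.8, -0.2, 1.3]
finger_gap: 0.998
finger_force: 0.0
```

Request:
apply_moves:
  commands:
    - [-1.7,-5.1,0,0,8.5]
    - [-1.7,-5.1,0,0,8.5]
    - [-1.9,-5.1,0,0,8.5]
    - [-1.9,-5.1,0,0,8.5]
    - [-1.9,-5.1,0,0,8.5]
    - [-1.9,-5.1,0,0,8.5]
    - [0,0,0,0,8.5]
    - [0,0,0,0,8.5]

```text
t: 2.48
ee_pos: [525.5, -100.2, 230.5]
orientation: [-0.001, -0.047, 0.999, 0.001]
ft_force: [0.5, -0.7, -0.1]
finger_gap: 0.995
finger_force: 0.0
```

```bash
cat > look.py <<'E'
import sys
from h import *
n=sys.argv[1]; p,R,o=pose(); im,d=r.grab_frame("wrist"); cv2.imwrite(f"pics/{n}.png",im); np.savez(f"pics/{n}.npz",p=p,R=R,d=d)
print(p.round(1),o["t"],np.arctan2(R[1,1],R[0,1]))
E
python3 look.py w1
```

```text
[ 525.5 -100.2  230.5] 2.475 1.6643499731642226
```

View pics/w1.png

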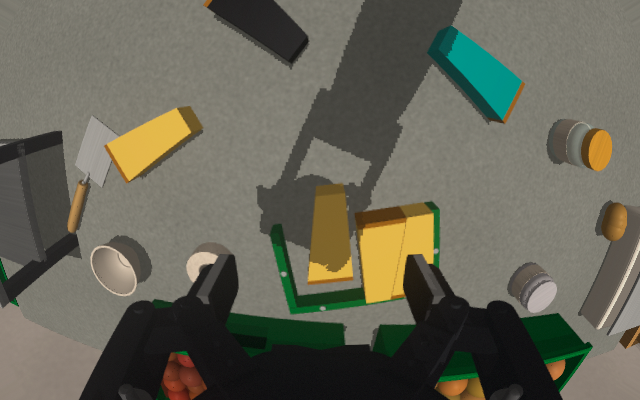

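The wrist view shows the frame at (355,260), c at (330,235) partly in shadow, a/b at (395,250), and d at (150,143) with its rind towards the spatula at (95,150). Next I'll measure the corners.

```bash
cat > meas.py <<'E'
import sys
from h import *
n=sys.argv[1]; im=cv2.imread(f"pics/{n}.png"); z=np.load(f"pics/{n}.npz"); P=(z["p"],z["R"])
hsv=cv2.cvtColor(im,cv2.COLOR_BGR2HSV)
def lab(m,zz,tag,eps):
    m=cv2.morphologyEx(m,cv2.MORPH_OPEN,np.ones((3,3)))
    for c in cv2.findContours(m,0,1)[0]:
        if cv2.contourArea(c)<500: continue
        a=cv2.approxPolyDP(c,eps,True)[:,0]; w=wristw(a,zz,P)[:,:2]
        if np.hypot(*(w.mean(0)-[560,-120]))>330: continue
        print(tag,cv2.contourArea(c)); print(np.c_[a,w].round(0).astype(int).tolist())
yel=cv2.inRange(hsv,(19,110,60),(35,255,255)); lab(yel,40,"yel",4)
lab(cv2.inRange(hsv,(55,150,30),(75,255,255)),30,"green",3)
E
python3 meas.py w1
python3 - <<'E'
from h import *
im=cv2.imread("pics/w1.png"); hsv=cv2.cvtColor(im,cv2.COLOR_BGR2HSV)
for u,v in [(395,250),(330,215),(330,245),(150,150),(190,120),(375,215)]: print((u,v),hsv[v,u])
E
```

```text
yel 4640.0
[[424, 203, 554, 28], [401, 206, 560, -1], [405, 223, 582, 9], [357, 230, 595, -49], [366, 302, 703, -20], [403, 293, 686, 29], [408, 254, 624, 22], [421, 253, 622, 39], [432, 263, 636, 59], [433, 213, 566, 42]]
yel 3377.0
[[342, 184, 540, -74], [316, 186, 545, -103], [308, 280, 673, -102], [352, 276, 661, -46]]
yel 3329.0
[[190, 107, 465, -253], [175, 108, 466, -272], [108, 143, 511, -375], [128, 179, 557, -345], [201, 128, 488, -238]]
green 779.5
[[373, 350, 812, 12], [391, 356, 827, 46], [414, 325, 755, 66], [380, 325, 755, 12]]
green 2682.5
[[226, 323, 777, -220], [231, 332, 796, -214], [267, 338, 799, -157], [264, 349, 826, -162], [244, 347, 827, -194], [250, 356, 848, -185], [270, 350, 827, -152], [272, 343, 809, -149], [318, 349, 814, -76], [343, 344, 799, -38], [341, 324, 756, -47], [230, 314, 757, -212]]
(395, 250) [ 21 172 228]
(330, 215) [ 20 171 127]
(330, 245) [ 20 169 127]
(150, 150) [ 22 170 228]
(190, 120) [ 21 161 108]
(375, 215) [ 17 195  81]
```

Both views agree to about 2 mm. The brown rind strip adds 8 mm beyond the yellow. Frame origin is about (643,-37) with yaw 0.25. c is 39 mm short and 8–13 mm off b. Next I'll grip c's protruding narrow end, without lifting it.

Request:
apply_moves:
  commands:
    - [-2.0,0.6,0,0,5.6]
    - [-1.9,0.6,0,0,5.6]
    - [0,0,5,0,5.6]
    - [0,0,5,0,5.6]
    - [0,0,5,0,5.6]
    - [0,0,3,0,5.6]
    - [0,0,2,0,5.6]
    - [0,0,1.8,0,5.6]
    - [0,0,0,0,5.6]

```text
t: 3.65
ee_pos: [563.1, -84.3, 12.4]
orientation: [-0.001, -0.047, 0.999, 0.0]
ft_force: [0.0, -0.4, -0.8]
finger_gap: 0.655
finger_force: 0.0
```

```bash
python3 look.py w2; python3 meas.py w2; python3 -c "
from h import *
plan((563,-84.6,12),1.665)"
```

```text
[563.1 -84.3  12.4] 3.65 1.6655698203022997
yel 1655.5
[[419, 341, 597, -27], [412, 373, 625, -23], [448, 399, 660, 15], [465, 399, 663, 30], [434, 342, 598, -18]]
yel 3376.5
[[465, 270, 550, -16], [490, 316, 580, 12], [521, 347, 611, 53], [537, 291, 565, 40], [507, 260, 544, 8]]
yel 8623.0
[[348, 229, 532, -75], [288, 236, 538, -100], [280, 273, 557, -102], [278, 344, 603, -102], [317, 349, 604, -82], [361, 344, 599, -59]]
yel 5353.0
[[50, 75, 470, -225], [5, 77, 466, -271], [0, 83, 469, -277], [0, 202, 543, -294], [10, 197, 538, -278], [67, 115, 490, -211]]
green 551.0
[[53, 398, 814, -388], [90, 399, 762, -300], [88, 382, 724, -284], [66, 379, 739, -322]]
green 561.5
[[208, 342, 621, -146], [204, 353, 632, -150], [217, 377, 656, -144], [222, 378, 656, -141], [228, 368, 644, -135], [221, 341, 618, -137]]
at [564.2 -84.7  13.5] yaw 1.665 roll 0.0 shift cm [0.11 0.02 0.15]
```

View pics/w2.png

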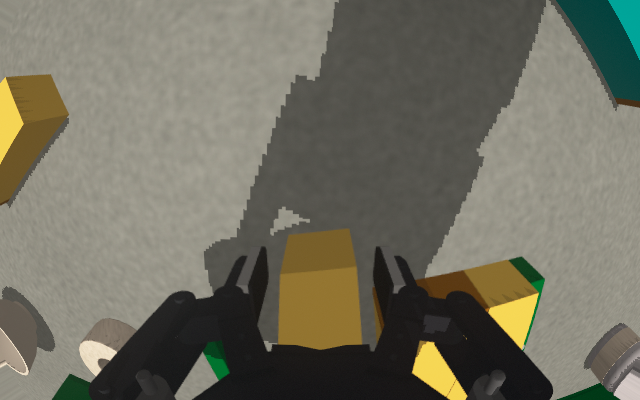

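c's narrow end (320,290) sits between the fingers and clear of b (at (440,300)). Closing now.

Request:
apply_moves:
  commands:
    - [0,0,0,0,2.5]
    - [0,0,0,0,2.5]
    - [0,0,0,0,2.5]
    - [0,0,0,0,2.5]

```text
t: 4.2
ee_pos: [565.5, -85.3, 15.1]
orientation: [0.001, -0.047, 0.999, -0.0]
ft_force: [-0.7, 1.3, 6.0]
finger_gap: 0.43
finger_force: 60.2
```

```bash
cat > topm.py <<'E'
import sys
from h import *
F=np.array([643.3,-37.3]); A=.25; M=np.array([[np.cos(A),np.sin(A)],[-np.sin(A),np.cos(A)]])
p,d=r.grab_frame("top"); n=sys.argv[1]; cv2.imwrite(f"pics/{n}.png",p)
hsv=cv2.cvtColor(p,cv2.COLOR_BGR2HSV)
m=cv2.inRange(hsv,(10,90,50),(35,255,255))  # with rind
for c in cv2.findContours(m,0,1)[0]:
    if cv2.contourArea(c)<200: continue
    a=cv2.approxPolyDP(c,2.5,True)[:,0]; w=world("top",a,40)[:,:2]
    if np.hypot(*(w.mean(0)-[580,-120]))<280: print(int(cv2.contourArea(c)),"world",w.round(0).astype(int).tolist(),"frame",((w-F)@M.T).round(0).astype(int).tolist())
E
python3 topm.py t1
```

```text
901 world [[514, -382], [560, -347], [486, -248], [466, -273]] frame [[-211, -302], [-157, -280], [-204, -165], [-231, -185]]
1528 world [[701, -23], [678, 70], [563, 40], [581, -23], [630, -36]] frame [[59, -1], [60, 96], [-59, 94], [-57, 30], [-13, 5]]
```

Request:
apply_moves:
  commands:
    - [0.04,0.4,0,-0.022,2.5]
    - [0.04,0.4,0,-0.022,2.5]
    - [-0.6,0.07,0,0,2.5]
    - [-0.6,0.07,0,0,2.5]
    - [0,0,0,0,2.5]
    - [0,0,0,0,5.0]
    - [0,0,0,0,5.0]
    - [0.7,0,0,0,5.0]

```text
t: 5.25
ee_pos: [566.8, -74.7, 12.9]
orientation: [-0.0, -0.069, 0.998, 0.0]
ft_force: [0.3, 0.9, -0.1]
finger_gap: 0.583
finger_force: 0.0
```

Request:
apply_moves:
  commands:
    - [3,0,0,0,5.0]
    - [3,0,0,0,1]
    - [0,0,0,0,0]
    - [0,0,0,0,0]
    - [0,0,0,0,0]

```text
t: 5.88
ee_pos: [509.1, -83.5, 13.8]
orientation: [0.001, -0.069, 0.998, -0.0]
ft_force: [-0.0, -0.3, -0.2]
finger_gap: -0.001
finger_force: 0.0
```

```bash
python3 topm.py t2; python3 look.py w3; python3 meas.py w3;  python3 -c "
from h import *
plan((563,-84.6,12),1.82)"
```

```text
901 world [[514, -382], [560, -347], [486, -248], [466, -273]] frame [[-211, -302], [-157, -280], [-204, -165], [-231, -185]]
2392 world [[678, 70], [563, 40], [588, -51], [583, -69], [565, -64], [578, -72], [572, -92], [687, -86], [672, -31], [701, -23]] frame [[60, 96], [-59, 94], [-57, 0], [-66, -16], [-83, -6], [-72, -17], [-82, -36], [30, -58], [29, -1], [59, -1]]
[509.  -83.4  13.7] 5.925 1.7093643446109361
yel 5028.5
[[55, 143, 456, -225], [13, 155, 465, -269], [0, 165, 473, -288], [0, 255, 545, -319], [19, 243, 526, -282], [74, 184, 476, -212]]
at [508.8 -83.3  13.6] yaw 1.709 roll -0.111 shift cm [-5.22 -1.46  0.16]
```

View pics/w3.png

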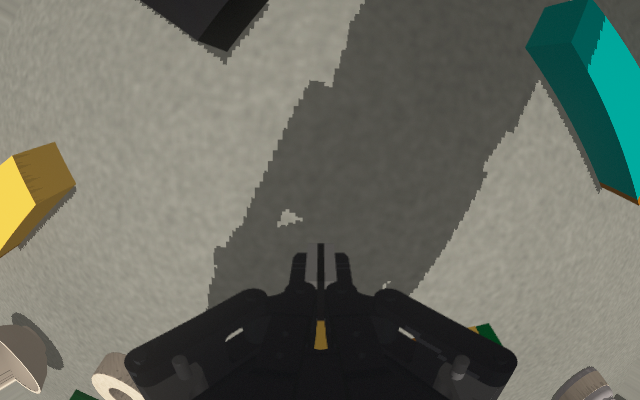

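c is now square against b, about 31 mm short. The view shows the closed fingers at (320,260) in front of c's narrow end, which is just visible at (320,335). Next: push c home along the frame's x axis.

```bash
cat >> h.py <<'E'
def fw(x,y,A=.25): return 643.3+x*np.cos(A)-y*np.sin(A), -37.3+x*np.sin(A)+y*np.cos(A)
def fr(p,A=.25):
    d=np.array(p[:2])-[643.3,-37.3]; return (d@[np.cos(A),np.sin(A)]).round(1),(d@[-np.sin(A),np.cos(A)]).round(1)
E
python3 -c "
from h import *
plan((*fw(-110,-18),12),1.82)"
```

```text
at [508.8 -83.3  13.6] yaw 1.709 roll -0.111 shift cm [-3.17 -0.66  0.16]
```

Request:
apply_moves:
  commands:
    - [0,0,0,-0.111,0]
    - [-1.6,-0.35,0.1,0,0]
    - [-1.57,-0.31,0,0,0]
    - [-0.7,0,0,0,0]
    - [-0.7,0,0,0,0]
    - [-0.7,0,0,0,0]
    - [-0.6,0,0,0,0]
    - [-0.5,0,0,0,0]
    - [-0.4,0,0,0,0]
    - [-0.2,0,0,0,0]
    - [0,0,0,0,0]

```text
t: 7.35
ee_pos: [577.2, -72.4, 12.4]
orientation: [0.0, -0.124, 0.992, -0.0]
ft_force: [-0.7, 0.1, 0.6]
finger_gap: 0.001
finger_force: 0.2
```

```bash
python3 -c "
from h import *
print(fr(pose()[0]),pose()[2]['ft_force'])"; python3 topm.py t3
```

```text
(np.float64(-72.7), np.float64(-17.7)) [-0.66253301  0.11932375  0.55931965]
902 world [[514, -382], [560, -347], [486, -248], [466, -273]] frame [[-211, -302], [-157, -280], [-204, -165], [-231, -185]]
1647 world [[713, -83], [678, 70], [563, 40], [573, -4], [641, -15], [674, -34], [669, -52], [591, -36], [661, -52], [658, -85]] frame [[56, -62], [60, 96], [-59, 94], [-60, 49], [3, 22], [31, -4], [21, -20], [-50, 15], [14, -18], [3, -50]]
```

Request:
apply_moves:
  commands:
    - [-0.2,0,0,0,0]
    - [-0.2,0,0,0,0]
    - [0,0,0,0,0]

```text
t: 7.78
ee_pos: [581.0, -71.5, 12.4]
orientation: [0.0, -0.124, 0.992, -0.0]
ft_force: [-1.4, 0.2, 0.9]
finger_gap: -0.001
finger_force: 0.5
```

```bash
python3 -c "
from h import *
print(fr(pose()[0]),pose()[2]['ft_force'])"; python3 topm.py t4
```

```text
(np.float64(-68.8), np.float64(-17.7)) [-1.38052684  0.20496626  0.88056688]
900 world [[514, -382], [560, -347], [486, -248], [466, -273]] frame [[-211, -302], [-157, -280], [-204, -165], [-231, -185]]
1601 world [[716, -83], [678, 70], [563, 40], [576, -2], [651, -15], [680, -34], [674, -49], [591, -33], [664, -49], [664, -83]] frame [[59, -62], [60, 96], [-59, 94], [-57, 51], [13, 20], [36, -5], [27, -19], [-50, 17], [17, -16], [8, -49]]
```

Request:
apply_moves:
  commands:
    - [-0.15,0,0,0,0]
    - [-0.15,0,0,0,0]
    - [0,0,0,0,0]

```text
t: 8.2
ee_pos: [582.6, -70.9, 12.1]
orientation: [-0.001, -0.124, 0.992, 0.0]
ft_force: [-5.1, -1.3, 3.8]
finger_gap: 0.001
finger_force: 2.6
```

Contact force is rising at the expected depth, so c is home. Back off, rise and go to d.

Request:
apply_moves:
  commands:
    - [2,0,0,0,0]
    - [3,0,0,0,4]
    - [0,0,-5,0,8.5]
    - [0,0,-5,0,8.5]
    - [0,0,0,0.17,8.5]
    - [0,0,0,0.17,8.5]
    - [0,0,0,0.17,8.5]
    - [0,0,0,0.17,8.5]
    - [0,0,0,0.17,8.5]
    - [0,0,0,0.17,8.5]
    - [0,0,0,0.17,8.5]
    - [0,0,0,0.11,8.5]

```text
t: 9.7
ee_pos: [536.3, -82.9, 112.6]
orientation: [0.001, 0.503, 0.864, 0.001]
ft_force: [-0.1, 0.4, -0.4]
finger_gap: 0.997
finger_force: 0.0
```

```bash
python3 -c "
from h import *
plan((508,-314,110),.52)"; python3 topm.py t5
```

```text
at [536.3 -82.9 112.6] yaw 0.516 roll -0.004 shift cm [-18.65 -13.93   0.25]
899 world [[514, -382], [560, -347], [489, -248], [466, -263]] frame [[-211, -302], [-157, -280], [-202, -166], [-228, -175]]
2189 world [[716, -83], [678, 70], [563, 40], [578, -22], [640, -54], [638, -72], [619, -75], [630, -85]] frame [[59, -62], [60, 96], [-59, 94], [-60, 30], [-7, -15], [-14, -32], [-32, -30], [-25, -43]]
```

Request:
apply_moves:
  commands:
    - [-4.6,-3.5,0,0,8.5]
    - [-4.7,-3.5,0,0,8.5]
    - [-4.7,-3.5,0,0,8.5]
    - [-4.6,-3.4,0,0,8.5]
    - [0,0,0,0,8.5]
    - [0,0,4,0,8.5]
    - [0,0,4,0,8.5]
    - [0,0,2,0,8.5]
    - [0,0,0,0,8.5]

```text
t: 10.88
ee_pos: [506.0, -311.8, 10.6]
orientation: [-0.002, 0.501, 0.865, 0.0]
ft_force: [0.2, 0.1, 1.6]
finger_gap: 0.996
finger_force: 0.0
```

```bash
python3 look.py w4
```

```text
[ 506.  -311.8   10.6] 10.875 0.5211659866226612
```

View pics/w4.png

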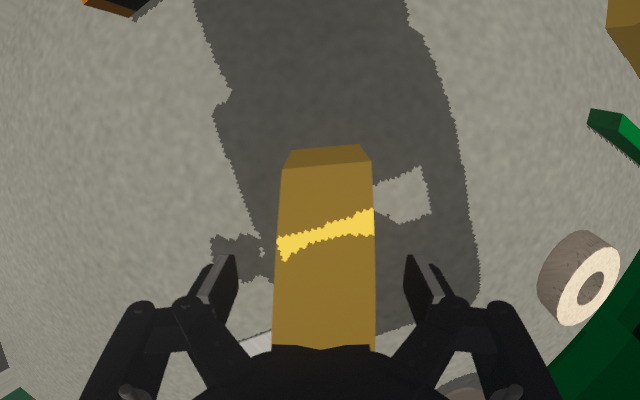

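d (320,250) lies centred between the open fingers. Grip it and lift slightly.

Request:
apply_moves:
  commands:
    - [0,0,0,0,3]
    - [0,0,0,0,3]
    - [0,0,0,0,3]
    - [0,0,0,0,3]
    - [0,0,0,0,3]
    - [0,0,-1.5,0,3]
    - [0,0,-1.5,0,3]
    - [0,0,0,0,3]

```text
t: 11.92
ee_pos: [508.2, -314.6, 44.4]
orientation: [0.002, 0.502, 0.865, -0.0]
ft_force: [-0.4, 0.6, -2.1]
finger_gap: 0.548
finger_force: 61.9
```

```bash
python3 topm.py t6; python3 look.py w5; python3 meas.py w5
```

```text
299 world [[522, -305], [491, -251], [466, -268], [468, -291], [501, -310]] frame [[-184, -230], [-200, -169], [-229, -180], [-233, -203], [-205, -229]]
2525 world [[716, -83], [678, 70], [563, 40], [596, -85]] frame [[59, -62], [60, 96], [-59, 94], [-58, -34]]
[ 507.5 -314.    43.4] 11.975 0.5200011293192143
yel 19562.0
[[355, 137, 490, -250], [289, 142, 464, -268], [279, 158, 464, -277], [270, 344, 514, -392], [323, 349, 547, -378], [370, 343, 571, -358], [366, 152, 499, -254]]
yel 4330.5
[[579, 0, 564, -98], [577, 30, 572, -118], [639, 114, 662, -114], [639, 0, 619, -36]]
green 1158.5
[[586, 104, 612, -145], [583, 119, 616, -155], [611, 140, 654, -146], [609, 148, 656, -152], [639, 168, 709, -136], [639, 131, 684, -115], [636, 141, 686, -124], [630, 140, 677, -129], [625, 148, 675, -138], [625, 134, 667, -131]]
```

The abc block measures square. d is held symmetrically with a 47 mm opening. Turn it and bring it in front of the gap.

Request:
apply_moves:
  commands:
    - [0,0,-2.5,0,3]
    - [0,0,0,0.16,3]
    - [0,0,0,0.16,3]
    - [0,0,0,0.16,3]
    - [0,0,0,0.16,3]
    - [0,0,0,0.16,3]
    - [0,0,0,0.16,3]
    - [0,0,0,0.16,3]
    - [0,0,0,0.16,3]
    - [0,0,0,0.16,3]
    - [0,0,0,0.16,3]
    - [0,0,0,0.16,3]

```text
t: 13.52
ee_pos: [506.2, -313.0, 66.2]
orientation: [-0.001, 0.987, 0.162, -0.001]
ft_force: [-0.2, 1.0, -1.7]
finger_gap: 0.546
finger_force: 62.0
```

```bash
python3 -c "
from h import *
plan((*fw(-150,-65.5),70),-1.427)"; python3 look.py w6; python3 meas.py w6
```

```text
at [ 506.2 -313.    66.2] yaw -1.245 roll 0.182 shift cm [  3.29 -17.21  -0.36]
[ 506.2 -313.    66.2] 13.525 -1.2453421580328274
yel 19526.5
[[355, 137, 569, -311], [289, 142, 555, -278], [279, 159, 544, -275], [271, 343, 404, -307], [324, 349, 412, -347], [371, 342, 430, -379], [366, 152, 563, -320]]
yel 2327.5
[[0, 25, 588, 1], [7, 28, 586, -14], [29, 19, 595, -48], [30, 25, 590, -52], [63, 29, 589, -97], [88, 23, 595, -122], [94, 0, 611, -121], [0, 0, 611, 13]]
```

Request:
apply_moves:
  commands:
    - [0,0,0,0.182,3]
    - [0.8,-4.3,0,0,3]
    - [0.8,-4.3,0,0,3]
    - [0.8,-4.3,0,0,3]
    - [0.9,-4.3,0,0,3]
    - [0,0,3.0,0,3]
    - [0,0,1.5,0,3]
    - [0,0,0,0,3]

```text
t: 14.58
ee_pos: [512.2, -138.2, 20.5]
orientation: [-0.001, 0.997, 0.074, -0.002]
ft_force: [0.2, -0.1, -2.3]
finger_gap: 0.551
finger_force: 62.3
```

```bash
python3 topm.py t7; python3 -c "
from h import *
plan((*fw(-80,-65.5),11),-1.427)"
```

```text
217 world [[487, -114], [446, -117], [461, -176], [474, -171], [472, -148]] frame [[-170, -36], [-211, -28], [-211, -89], [-197, -88], [-194, -64]]
2525 world [[716, -83], [678, 70], [563, 40], [596, -85]] frame [[59, -62], [60, 96], [-59, 94], [-58, -34]]
at [ 513.4 -138.8   21.6] yaw -1.422 roll 0.005 shift cm [ 7.05 -0.82  1.05]
```

Request:
apply_moves:
  commands:
    - [1.8,-0.2,0.3,0,3]
    - [1.8,-0.2,0.3,0,3]
    - [1.8,-0.2,0.2,0,3]
    - [1.6,-0.2,0.1,0,3]
    - [0,0,0,0,3]
    - [0,0,0,0,6.5]
    - [0,0,0,0,6.5]
    - [0,0,0,0,6.5]

```text
t: 15.62
ee_pos: [581.6, -120.3, 13.3]
orientation: [-0.0, 0.997, 0.074, -0.0]
ft_force: [0.4, 0.0, -0.2]
finger_gap: 0.76
finger_force: 0.0
```

```bash
python3 look.py w7; python3 meas.py w7
```

```text
[ 581.6 -120.3   13.3] 15.625 -1.4223530360106533
yel 20591.5
[[357, 131, 653, -123], [292, 136, 647, -99], [280, 151, 641, -95], [269, 349, 535, -99], [272, 343, 540, -100], [317, 349, 539, -124], [367, 343, 547, -150], [373, 351, 541, -155], [369, 153, 645, -129]]
yel 57738.0
[[9, 64, 676, 69], [22, 162, 620, 56], [51, 252, 566, 42], [84, 252, 574, 10], [84, 242, 580, 8], [172, 235, 596, -49], [178, 249, 590, -52], [245, 246, 597, -84], [261, 212, 615, -90], [282, 0, 699, -88], [102, 0, 701, -5], [75, 13, 697, 12], [71, 27, 690, 14]]
green 5502.0
[[366, 0, 707, -120], [384, 222, 614, -144], [406, 219, 616, -154], [403, 87, 673, -140], [395, 97, 668, -138], [386, 97, 668, -134], [379, 89, 670, -131], [386, 76, 676, -132], [402, 82, 675, -139], [394, 0, 709, -131]]
```

View pics/w7.png

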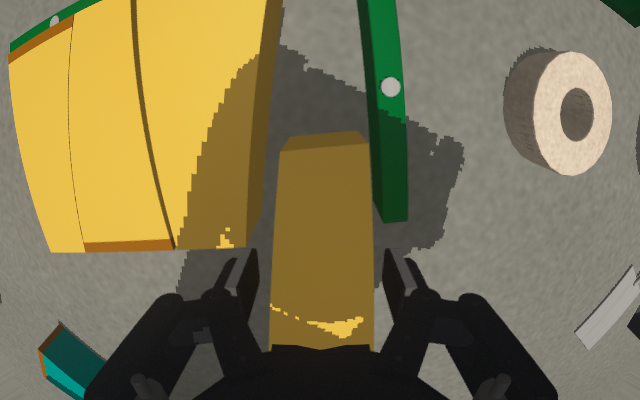

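d is square in the mouth of the gap, with its narrow end at (325,145) between c and the wall. Release, go round to its wide end and push.

Request:
apply_moves:
  commands:
    - [0,0,-3,0,6.5]
    - [0,0,-4,0,6.5]
    - [0,0,0,-0.1,6.5]
    - [-5,0.2,0,0,3]
    - [-5,0.1,0,0,0]
    - [0,0,0,0,0]
    - [0,0,0,0,0]

```text
t: 16.55
ee_pos: [486.5, -148.1, 83.8]
orientation: [0.0, 0.992, 0.124, 0.001]
ft_force: [-0.2, -1.1, -0.1]
finger_gap: -0.002
finger_force: 0.0
```

```bash
python3 -c "
from h import *
plan((*fw(-175,-61),12),-1.321)"; python3 topm.py t8
```

```text
at [ 486.5 -148.1   83.8] yaw -1.323 roll -0.002 shift cm [ 0.42 -0.76  7.18]
740 world [[648, -129], [637, -95], [518, -99], [523, -123], [567, -149]] frame [[-19, -90], [-20, -55], [-137, -29], [-138, -53], [-102, -89]]
2525 world [[716, -83], [678, 70], [563, 40], [596, -85]] frame [[59, -62], [60, 96], [-59, 94], [-58, -34]]
```

Request:
apply_moves:
  commands:
    - [0.4,-0.55,3.5,0,0]
    - [0,0,3.6,0,0]
    - [0,0,0,0,0]
    - [1.5,0,0,0,0]
    - [1.2,0,0,0,0]
    - [1.2,0,0,0,0]
    - [1.2,0,0,0,0]
    - [1.2,0,0,0,0]
    - [1.2,0,0,0,0]
    - [0,0,0,0,0]

```text
t: 17.85
ee_pos: [562.8, -122.9, 12.6]
orientation: [0.0, 0.992, 0.124, 0.001]
ft_force: [0.1, 0.0, -0.5]
finger_gap: 0.001
finger_force: 0.0
```

```bash
python3 -c "
from h import *
print(fr(pose()[0]));plan((*fw(-71,-63),12),-1.321)"; python3 topm.py t9
```

```text
(np.float64(-99.2), np.float64(-63.0))
at [ 562.8 -122.9   12.6] yaw -1.322 roll -0.001 shift cm [ 2.82 -0.    0.06]
2724 world [[689, -119], [687, -86], [716, -83], [680, 68], [563, 40], [591, -72], [653, -98], [661, -111], [653, -124], [642, -121], [648, -127]] frame [[24, -91], [30, -58], [59, -62], [62, 93], [-59, 94], [-59, -20], [-6, -61], [-1, -76], [-12, -86], [-22, -81], [-18, -88]]
```

Request:
apply_moves:
  commands:
    - [0.6,0,0,0,0]
    - [0.6,0,0,0,0]
    - [0.5,0,0,0,0]
    - [0.4,0,0,0,0]
    - [0.3,0,0,0,0]
    - [0.2,0,0,0,0]
    - [0,0,0,0,0]

```text
t: 18.77
ee_pos: [586.7, -116.4, 12.4]
orientation: [-0.0, 0.992, 0.124, 0.0]
ft_force: [-2.5, -0.4, -0.2]
finger_gap: 0.003
finger_force: 0.7
```

Request:
apply_moves:
  commands:
    - [0.2,0,0,0,0]
    - [0.2,0,0,0,0]
    - [0.1,0,0,0,0]
    - [0,0,0,0,0]

```text
t: 19.27
ee_pos: [591.3, -115.3, 12.3]
orientation: [-0.0, 0.992, 0.124, 0.0]
ft_force: [-2.6, -3.1, 0.0]
finger_gap: 0.001
finger_force: 1.4
```

```bash
python3 -c "
from h import *
print(fr(pose()[0]),pose()[2]['ft_force'])"; python3 topm.py t10
```

```text
(np.float64(-69.7), np.float64(-62.8)) [-2.6362117  -3.10551765  0.00326637]
2464 world [[724, -114], [678, 70], [563, 40], [586, -56], [687, -86], [697, -101], [692, -112], [676, -109], [684, -124]] frame [[59, -95], [60, 96], [-59, 94], [-61, -4], [30, -58], [37, -75], [29, -84], [14, -77], [18, -95]]
```

Request:
apply_moves:
  commands:
    - [0.15,0,0,0,0]
    - [0.15,0,0,0,0]
    - [0,0,0,0,0]

```text
t: 19.7
ee_pos: [593.7, -114.9, 12.3]
orientation: [0.0, 0.992, 0.124, -0.001]
ft_force: [-4.0, -3.9, 1.5]
finger_gap: 0.004
finger_force: 2.2
```

Request:
apply_moves:
  commands:
    - [-2,0,0,0,0]
    - [-4,0,0,0,0]
    - [0,0,-4,0,0]
    - [0,0,-5,0,0]
    - [-5,0,-5,0,0]
    - [-5,0,-5,0,0]
    - [0,0,0,0,0]
    - [0,0,0,0,0]

```text
t: 20.7
ee_pos: [451.1, -150.7, 190.9]
orientation: [-0.0, 0.992, 0.124, 0.001]
ft_force: [0.2, -0.2, -0.1]
finger_gap: 0.001
finger_force: 0.0
```

```bash
python3 topm.py t11; python3 look.py w8; python3 meas.py w8; python3 -c "
import cv2; p=cv2.imread('pics/t11.png')[110:220,270:400]; cv2.imwrite('pics/t11c.png',cv2.resize(p,None,fx=5,fy=5,interpolation=2))"
```

```text
3326 world [[724, -114], [678, 70], [563, 40], [608, -142]] frame [[59, -95], [60, 96], [-59, 94], [-60, -92]]
[ 450.6 -150.4  189.9] 20.75 -1.3216975860080773
yel 3399.0
[[164, 30, 566, 41], [177, 35, 562, 25], [200, 32, 567, 0], [193, 25, 574, 9], [196, 18, 581, 8], [252, 12, 595, -47], [260, 25, 583, -58], [291, 25, 589, -87], [291, 9, 604, -83], [354, 11, 617, -140], [354, 0, 628, -137], [165, 0, 598, 49]]
```

View pics/w8.png

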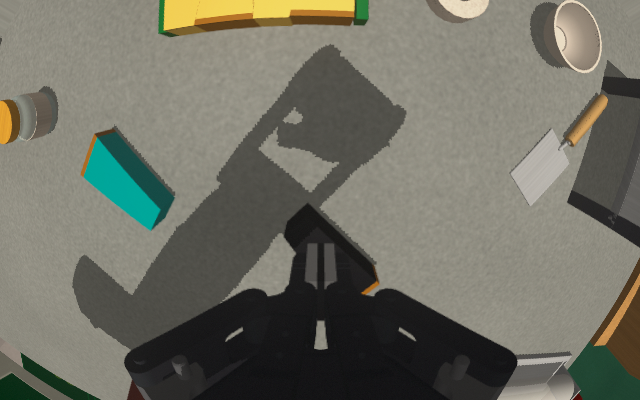

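View pics/t11c.png

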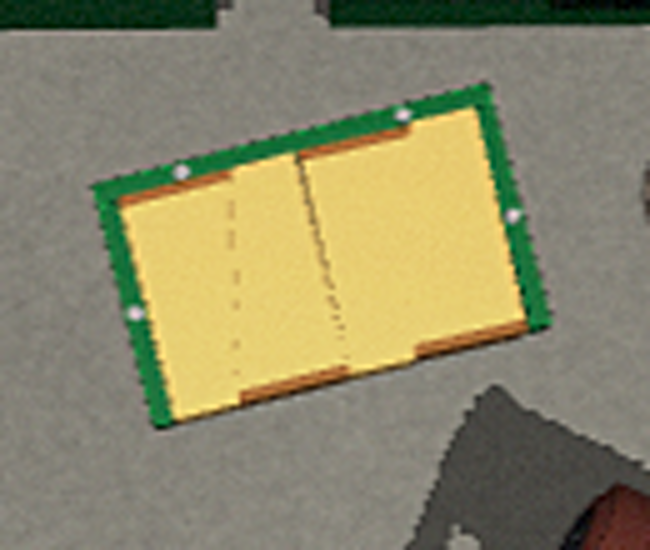

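The full block measures -60 to 60 by -95 to 96 in the frame. It is flush, with rinds alternating back, front, back, front. The thin c/b slit is within the 4 mm play, at most 0.03 rad. The arm is clear of everything, so I'm handing in.

```bash
python3 -c "
from h import *
print(r.finish_job())"
```

```text
the job is handed in; nothing more can be done
None
```

I handed in the job at about 21 s: my last camera check shows all four wedges head to tail, flat and flush with the frame's open front, though the hand-in gave no verdict.

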